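# Hang a hooked pot on the bench conveyor rail

### The job

Hang the loose hooked pot, which stands upright on the bench, on the conveyor rail in the same way as its neighbour: lift its hook over the anti-jump lip, let the nose down onto the sprung strip behind it and feel along the strip for the gap, then lower until the hook is fully home, its bridge on the lip. Work gently: never press the pot or its hook against the rail harder than about 25 N. Let go of it hanging still and upright, and leave everything else on the bench where it is.

Things in the scene. Friction and masses are not known exactly. Their poses are not given: they have to be found in the camera images.
- hanger_grip (a point): Centre of the upright black grip block on top of the loose hooked pot, 177 mm above the pot's underside. The block is 16 mm thick (x), 34 mm wide (y), 50 mm tall: its top is 23 mm above this point, its foot, on the steel bridge, 27 mm below. Axes: z up, x from the pot towards its hook nose.
- hanger_seat (a point): Middle of the underside of the hook's bridge, 7 mm in +x from the grip centre and 33 mm below it; axes as hanger_grip. Flat steel hook, 24 mm wide (y), 6 mm thick: strap on the pot side (face 5 mm in -x from this point), bridge above, down-turned nose (inner face 5 mm in +x, outer face 11 mm) reaching 38 mm below this point. Opening for the lip: 10 mm.
- hanger: The loose hooked pot, 0.24 to 0.39 kg: an empty black square pot 85 x 85 x 80 mm (93 mm over the rim) with the steel strap hook on its +x wall, 200 mm high over all, standing with its nose turned away from the robot. Origin at the centre of the pot's underside; hanger_grip is at x 47, z 177 mm. Centre of mass about 17 mm in -x from the grip.
- rail: Fixed aluminium conveyor rail on two end posts, from y = -230 to +130 mm (16 mm posts close the ends). Origin on the bench below the middle of the lip; y along the rail, z up, x from the robot's side to the far side. Across it: the lip (front wall), an open trough 14 mm wide (x 2 to 16 mm) and a back wall 4 mm thick, as high as the lip.
- rail_lip (a point): Middle of the top edge of the anti-jump lip, 200 mm above the bench, axes as the rail's. The lip is 4 mm thick (x -2 to +2 mm); its front face reaches 70 mm down; metal, unyielding: come down on it slowly. Home: the hook's seat point on this edge (same height), nose in the strip's gap, pot on the robot's side. A nose resting on the strip leaves the seat point 10 to 16 mm higher.
- rail_strip (a point): Point on top of the sprung steel strip in the trough, 22 mm below the lip's top and 9 mm behind its middle plane, at y = 0. The strip yields downward from about 2 N, 1.3 N per mm, and bottoms 6 mm lower at about 9 N. Its one gap is 30 mm long in y and 19 mm deep, centred anywhere from y = -30 to +30 mm: not measured, so feel (or look) for it. The strip reaches at least y = -85 and +68 mm.
- neighbour (a point): Centre of the grip block of a pot of the same shape that hangs fixed on the rail at y = -160 mm, home as it should be. Behind it a grey drive unit, up to 20 mm higher than the lip.
- spare_pot: Loose square black pot without a hook, 90 x 90 x 85 mm, leave alone. Origin under its centre.
- jar: Loose glass jar, 60 mm across, 80 mm high, leave alone. Origin under its centre.
- clay_pot: Loose round clay pot, 80 mm across, 75 mm high, leave alone. Origin under its centre.
- trowel: Loose hand trowel lying flat, 310 mm long, 26 mm high, leave alone. Origin under the joint of blade and neck; x towards the blade's point.
- dibber: Loose round wooden stick, 22 mm thick, about 150 mm long, lying along its x, leave alone.
- offcut: Loose wooden offcut, 160 x 50 x 12 mm, lying along its x, leave alone.
There are look-alikes about, which are no part of the job. Leave any orange look-alike of the hanger alone.

How it is judged:
By the outcome, as a careful person would: the job done as asked, in the order asked, and still so for the second after the job is handed in, with the robot touching nothing.
It also fails if it takes over 53 s, if anything falls off the work surface, if the arm or the gripper's body presses on something with over 40 N, if the wrist force passes 120 N, or if a joint passes its speed limit or range.

### The arm

A 6-joint arm with a two-finger parallel gripper is mounted at the origin on the work surface. World frame = base frame: x ahead of the robot, y to its left, z up, the work surface at z = 0. Lengths are in m, angles in rad, forces in N, time in s.
With the tool pointing down it reaches from about 0.35 to 0.975 m from the base axis. Payload 4.9 kg.
Tool frame: the origin (TCP) lies on the mounting face of the last link; the fingertips stand 173 mm ahead of it and the grasp point (between the pads) lies 155 mm ahead of it; z points along the fingers, y is the line along which they close (so a half turn about z gives the same grasp; the last joint's range is limited). The gripper opens to 85 mm and grips with 20 to 120 N. Pads are 22 mm wide; open, the fingers measure 114 mm over their backs; the gripper's body (76 mm by 85 mm) begins 54 mm behind the grasp point. The pads swing forward as they close: fully open they stand 13 mm farther back than shut.
Start: joints at [-1.278, 0.053, 1.613, -0, 1.476, -0.119], TCP at [0.25, -0.573, 0.405] pointing down, gripper open.
Joint ranges: [-3.01, 3.01], [-1.01, 2.22], [0.06, 2.58], [-1.02, 4.17], [0.09, 2.62], [-3.14, 3.14]. Speed limits (rad/s): [2.57, 2.57, 3.14, 3.14, 3.14, 3.14].

### API

Orientations are given as a rotation vector (axis times angle).
In Python, from station import monitor, eyes, finish_job gives the robot as it stands. The module is installed in compiled form; this text tells all that it offers.
- The arm moves only by the tool step_arm, never from a script. Its argument "commands" is a list of rows, each a list of 3 entries, a list of its own where there are three numbers: the opening in per cent of the stroke, from 0 (shut) to 100 (fully open), then the shift along the tool's x, y, z in mm, then the turn about the tool's z in degrees. In form: [[hand, [x, y, z], yaw], ...]. A call has 1 to 12 rows; each row is the pose to reach, as a shift and turn from the pose commanded when the call began, along the tool's axes at that moment; what a row does not reach only later rows make up. A row lasts 1/8 s, in which the tool goes at most 62.5 mm and 10.7 degrees, less where a joint would pass 70% of its speed; a pose out of reach is approached as far as the arm can. A call with a gripper value outside its range is refused whole. The fingers move at their own pace and stop on an object; "squeeze" is the grip in N (left out, the last holds). Time passes only in rows, so rows that repeat a pose let the fingers close. It gives the time, the measured TCP pose, the force, the opening and the grip force at its end, in the units of the state.
- monitor.get_obs(): the state, without advancing time (a new reading comes with each control period).
- eyes.get_image(name): name is "scene" or "top" or "wrist"; returns the picture (400x640x3 uint8, red, green, blue); there is no depth.
- eyes.camera_info(name): a dict with "camera_matrix" (3x3 intrinsics, pixels), "extrinsics" (4x4, takes a point from camera to world coordinates). Camera axes: x right, y down, z forward; pixel columns grow to the right and rows downward; lengths in m; the calibration is good to about 2 mm. The wrist camera is an equidistant fisheye: a pixel r from the principal point sees the ray r / f radians off the axis. A picture is of the moment at which its call begins: read the wrist's pose just before it. camera_info takes no time and is no camera call; for the wrist camera it gives the pose at the moment of the call.
- finish_job(): hands the job in; it is judged then, once.
The state is a dict: "t": time; "q": joint angles; "dq": joint speeds; "effort": joint torques, N m; "tool_pos": TCP position; "tool_rot": TCP orientation; "contact_force": force on the tool from outside, world axes, zero at the start; "wrist_torque": the same for the moment, N m; "opening": finger opening in m; "grip_force": force on a finger pad.
Only numpy, scipy, OpenCV 4.12 (cv2) and the standard library are available. Lean on these libraries where they do the work, as an engineer would, in place of code of your own. Each camera call takes 0.05 s, during which the arm holds its last target. There are 200 camera calls.

## Working session

There is one attempt and no reset: what is moved stays moved. The work goes in short steps, Python scripts to look and compute and a tool call to move; the robot and the scene stay as the last step left them, time stands still between calls to the robot, and variables do not carry over. Pictures are saved under pics/ and viewed, at most 12 in all, crops included, and the job is handed in when it is done.

Besides the shell and the picture viewer there is one more tool, called after "Request:" in YAML: its name, and indented under it one key for each argument. step_arm: Moves the arm, as the interface text tells. Its arguments: {"type":"object","properties":{"commands":{"type":"array"},"squeeze":{"type":"number"}},"required":["commands"]}

```bash
mkdir -p pics; cat > h.py <<'E'
import numpy as np,cv2
from station import monitor,eyes
def grab(n,f=None):
    im=eyes.get_image(n); 
    if f: cv2.imwrite('pics/'+f,cv2.cvtColor(im,cv2.COLOR_RGB2BGR))
    return im
def ray(n,uv,ci=None):
    c=ci or eyes.camera_info(n);K=c['camera_matrix'];T=c['extrinsics'];K=np.array(K);T=np.array(T)
    a=(uv[0]-K[0,2])/K[0,0];b=(uv[1]-K[1,2])/K[1,1]
    if n=='wrist':
        r=np.hypot(a,b);d=np.array([np.sin(r)*a/r,np.sin(r)*b/r,np.cos(r)]) if r>1e-9 else np.array([0,0,1.])
    else: d=np.array([a,b,1.])
    return T[:3,3],T[:3,:3]@d
def onz(n,uv,z,ci=None):
    o,d=ray(n,uv,ci);return o+d*(z-o[2])/d[2]
def proj(n,p,ci=None):
    c=ci or eyes.camera_info(n);K=np.array(c['camera_matrix']);T=np.array(c['extrinsics'])
    q=T[:3,:3].T@(np.array(p)-T[:3,3])
    if n=='wrist':
        r=np.hypot(q[0],q[1]);th=np.arctan2(r,q[2]);return np.array([K[0,2]+K[0,0]*th*q[0]/r,K[1,2]+K[1,1]*th*q[1]/r])
    return np.array([K[0,2]+K[0,0]*q[0]/q[2],K[1,2]+K[1,1]*q[1]/q[2]])
def tri(r):
    A=0;b=0
    for o,d in r:
        d=d/np.linalg.norm(d);P=np.eye(3)-np.outer(d,d);A=A+P;b=b+P@o
    return np.linalg.solve(A,b)
E
python3 - <<'E'
from h import *
a=grab('top','top1.png');b=grab('scene','scene1.png')
for n in('top','scene'):print(eyes.camera_info(n))
print(monitor.get_obs())
E
```

```text
{'camera_matrix': array([[467.05521783,   0.        , 313.4331128 ],
       [  0.        , 467.05521783, 192.52596147],
       [  0.        ,   0.        ,   1.        ]]), 'extrinsics': array([[-2.90187164e-02, -9.95919765e-01,  8.54501898e-02,
         4.55150239e-01],
       [-9.99578621e-01,  2.89726727e-02, -1.77917813e-03,
         6.70004056e-02],
       [-7.03801717e-04, -8.54658124e-02, -9.96340855e-01,
         1.48565496e+00],
       [ 0.00000000e+00,  0.00000000e+00,  0.00000000e+00,
         1.00000000e+00]])}
{'camera_matrix': array([[516.15703514,   0.        , 315.37265775],
       [  0.        , 516.15703514, 191.25322029],
       [  0.        ,   0.        ,   1.        ]]), 'extrinsics': array([[-0.36987276,  0.77119332, -0.51812644,  1.30089649],
       [ 0.92905783,  0.31106546, -0.20022445,  0.32884452],
       [ 0.00675948, -0.555427  , -0.83153783,  1.35996967],
       [ 0.        ,  0.        ,  0.        ,  1.        ]])}
{'t': 0.1, 'q': array([-1.27796096e+00,  5.32673275e-02,  1.61411861e+00,  5.92116902e-06,
        1.47598888e+00, -1.18984951e-01]), 'dq': array([-0.00089447,  0.0001722 , -0.00356893,  0.00070697,  0.00144665,
       -0.00077245]), 'effort': array([-3.07595274e-04, -3.94901991e+01, -3.71365070e+01, -7.62695345e-05,
        3.89679961e-03, -5.79224519e-06]), 'tool_pos': array([ 0.25011455, -0.57251352,  0.403623  ]), 'tool_rot': array([-3.07348920e+00, -6.41960325e-01,  2.33677027e-04]), 'contact_force': array([ 0.43445604, -0.46708508,  0.8817314 ]), 'wrist_torque': array([-0.02679722,  0.010993  , -0.00986164]), 'grip_force': 0.0, 'opening': 0.08551855125928583}
```

View pics/top1.png

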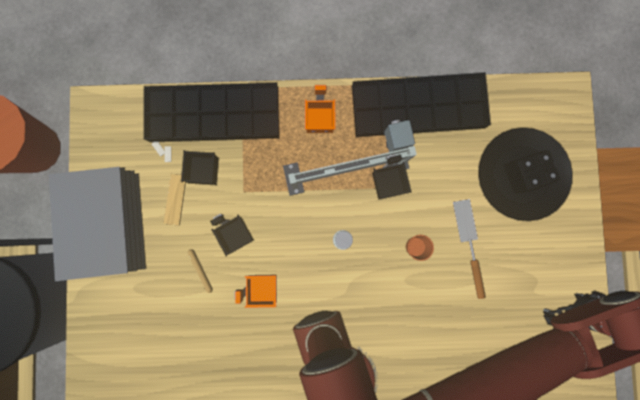

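View pics/scene1.png

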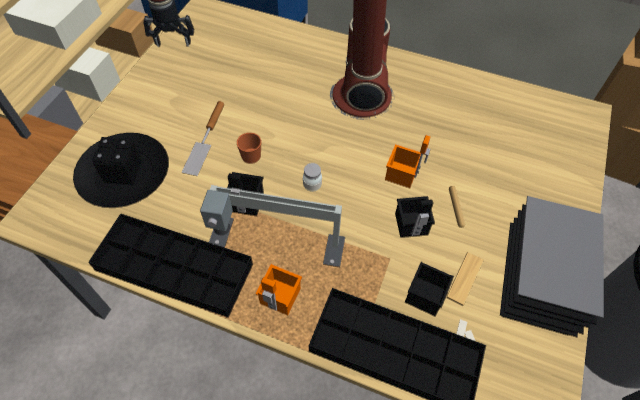

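Candidates for the hanger in the top view are the black hooked pot at (233,235), the spare pot without a hook at (200,167), the orange look-alikes at (320,115) and (260,290), and the fixed neighbour at (392,182). The black hooked pot fits. The next crops confirm it.

```bash
python3 - <<'E'
import cv2,numpy as np
t=cv2.imread('pics/top1.png');s=cv2.imread('pics/scene1.png')
f=lambda i,x,y,w,h,k:cv2.resize(i[y:y+h,x:x+w],None,fx=k,fy=k,interpolation=cv2.INTER_CUBIC)
a=f(t,200,205,62,55,6.4516);b=f(s,380,180,62,55,6.4516)
c=f(t,275,110,160,100,5)
w=400;a=cv2.resize(a,(400,355));b=cv2.resize(b,(400,355))
cv2.imwrite('pics/c1.png',np.hstack([a,b]));cv2.imwrite('pics/c2.png',c)
E
```

```text
(no output)
```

View pics/c1.png

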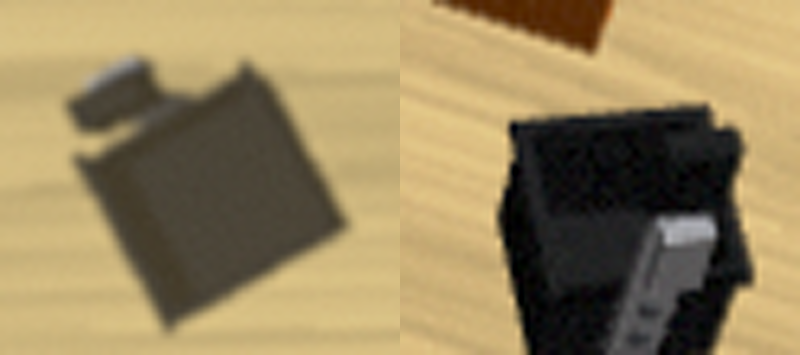

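View pics/c2.png

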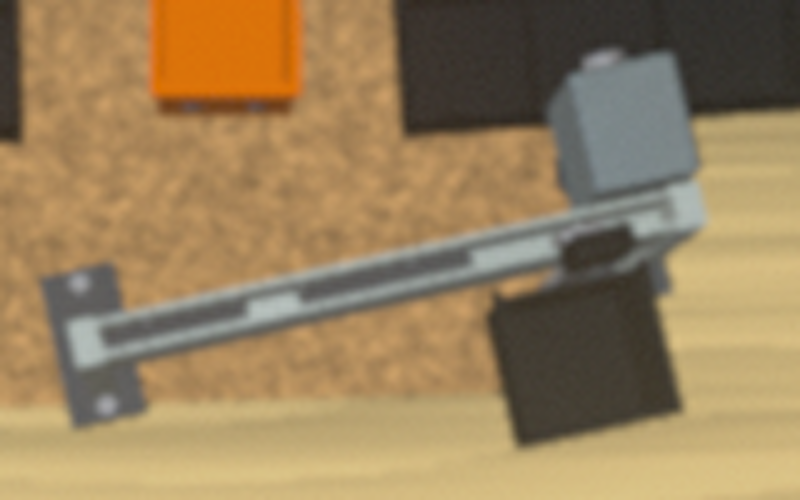

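The left crop confirms the black hooked pot, with its grip at (90-150,70-120) of the crop and the steel nose turned away. The right crop shows the rail running from crop (85,340) to (690,205). Its trough has a light patch at crop x 248-300 and another at 472-553, and the gap may be one of these. I'll measure now.

```bash
python3 - <<'E'
from h import *
c=lambda u,v:(275+u/5-.4,110+v/5-.4)
L=[onz('top',c(*p),.2) for p in((70,322),(75,368),(700,180),(705,225))]
for p in L:print(p.round(4))
# back edge/ front edge directions
for i,j in((0,2),(1,3)):
  d=L[i]-L[j];print(np.degrees(np.arctan2(-d[0],d[1])),np.linalg.norm(d))
a=np.arctan2(-(L[1]-L[3])[0],(L[1]-L[3])[1]);ey=np.array([-np.sin(a),np.cos(a),0]);ex=np.array([np.cos(a),np.sin(a),0])
m=sum(L)/4
for p in [(248,308),(300,298),(472,250),(553,238),(100,335),(560,262)]:
  q=onz('top',c(*p),.178);print('patch',(q-m)@ey*1e3,(q-m)@ex*1e3)
g=lambda u,v:(200+u/6.4516-.42,205+v/6.4516-.42)
for p in((68,103),(140,70),(155,100),(85,130)):print('grip',onz('top',g(*p),.2).round(4))
for p in((80,160),(245,70),(345,225),(168,330)):print('rim',onz('top',g(*p),.08).round(4))
for n in('top','scene'):print(n, proj(n,[0,0,0]))
E
```

```text
[0.6189 0.132  0.2   ]
[0.5932 0.1299 0.2   ]
[ 0.6884 -0.2209  0.2   ]
[ 0.663  -0.2224  0.2   ]
11.133829134487051 0.3596685140081815
11.200226943181262 0.3591766230552367
patch 79.16255327571237 1.2865999178653476
patch 49.27363214754268 0.29210997434723646
patch -51.72032389425227 5.279760708818885
patch -97.97482950871915 1.7424598579101147
patch 163.93382801315357 4.922303318758328
patch -98.60519749732714 -12.456198135034374
grip [0.4964 0.3508 0.2   ]
grip [0.5096 0.32   0.2   ]
grip [0.4966 0.3138 0.2   ]
grip [0.4847 0.3437 0.2   ]
rim [0.4736 0.372  0.08  ]
rim [0.5132 0.2947 0.08  ]
rim [0.4399 0.2493 0.08  ]
rim [0.394  0.3321 0.08  ]
top [339.75174381 379.91396033]
scene [361.30021618  94.63721642]
```

Request:
step_arm:
  commands:
    - [100,[47,-37,-15],-8]
    - [100,[94,-74,-30],-16]
    - [100,[141,-111,-45],-24]
    - [100,[188,-147,-45],-32]
    - [100,[235,-184,-45],-40]
    - [100,[282,-221,-45],-48]
    - [100,[329,-258,-45],-56]
    - [100,[376,-294,-45],-64]
    - [100,[423,-331,-45],-70]
    - [100,[470,-367,-45],-77]
    - [100,[513,-401,-45],-77]
    - [100,[513,-401,-45],-77]

```text
t: 1.6
tool_pos: [0.5605, 0.003, 0.4488]
tool_rot: [-2.0, -2.421, 0.001]
contact_force: [-0.5, -0.5, -0.2]
opening: 0.0851
grip_force: 0.0
```

```bash
python3 - <<'E'
from h import *
o=monitor.get_obs();ci=eyes.camera_info('wrist');im=grab('wrist','w1.png')
print(o['tool_pos'],o['tool_rot'],o['q'],o['t']);print(ci)
import pickle;pickle.dump(ci,open('ci1.pkl','wb'))
E
```

```text
[0.56052088 0.00303549 0.44880697] [-1.99966804e+00 -2.42097243e+00  6.62215161e-04] [-1.27440464e-01 -1.23189017e-01  1.71132713e+00  4.78002903e-04
  1.55500227e+00 -3.17482273e-01] 1.6
{'camera_matrix': array([[309.70691629,   0.        , 320.4648225 ],
       [  0.        , 309.70691629, 199.84749744],
       [  0.        ,   0.        ,   1.        ]]), 'extrinsics': array([[ 0.9819879 ,  0.18266885,  0.04828939,  0.54786986],
       [ 0.18893488, -0.94684193, -0.26037276,  0.0691031 ],
       [-0.00183957,  0.26480645, -0.96429983,  0.41845711],
       [ 0.        ,  0.        ,  0.        ,  1.        ]])}
```

View pics/w1.png

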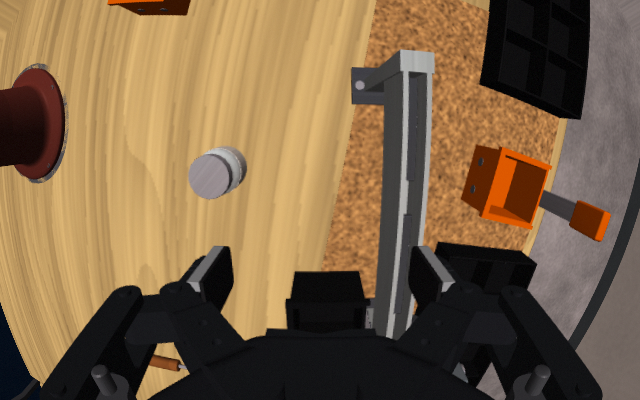

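The wrist view shows the rail running down the image from its end cap at (415,60) to about (395,330). The lip's top edge is near x=405 and the trough is to its right, with a change in the strip near (405,210). I'll enlarge it.

```bash
python3 - <<'E'
import cv2
t=cv2.imread('pics/w1.png')[45:315,370:445]
t=cv2.rotate(t,cv2.ROTATE_90_COUNTERCLOCKWISE)
cv2.imwrite('pics/c3.png',cv2.resize(t,(794,225),interpolation=cv2.INTER_CUBIC))
E
```

```text
(no output)
```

View pics/c3.png

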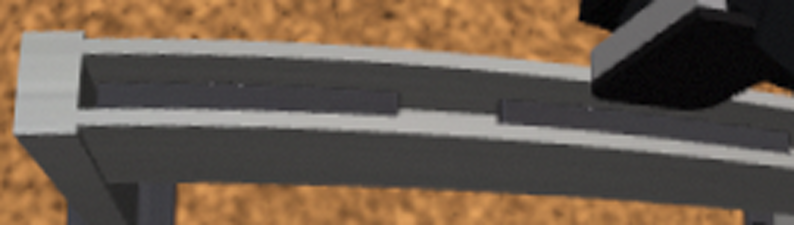

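The crop shows the strip with one gap between crop x=399 and 500, and the lip's top as a light band. I'll locate both in the world.

```bash
python3 - <<'E'
from h import *
import pickle;ci=pickle.load(open('ci1.pkl','rb'))
im=cv2.imread('pics/w1.png');g=cv2.cvtColor(im,cv2.COLOR_BGR2GRAY).astype(float)
P=[]
for v in range(80,240,8):
    r=g[v,385:440]; m=r>125
    runs=[];s=None
    for i,x in enumerate(list(m)+[False]):
        if x and s is None:s=i
        if not x and s is not None:
            runs.append((385+s,385+i-1));s=None
    print(v,runs,end=' ')
    def sub(a,b): # centroid of the first band
        return a
    if runs and 3<=runs[0][1]-runs[0][0]<=7: P.append(onz('wrist',((runs[0][0]+runs[0][1])/2,v),.2,ci))
print();P=np.array(P)
vx,vy,x0,y0=cv2.fitLine((P[:,:2]*1000).astype(np.float32),cv2.DIST_HUBER,0,.01,.01).ravel()
if vy<0:vx,vy=-vx,-vy
a=np.arctan2(-vx,vy);print('lip yaw',np.degrees(a),'pt',x0,y0)
ex=np.array([np.cos(a),np.sin(a)]);ey=np.array([-np.sin(a),np.cos(a)])
print('resid',((P[:,:2]*1000-[x0,y0])@ex).round(1))
c=lambda x,y:(444-y/3,45+x/2.941)
for n,p,z in [('capoutF',(15,133),.2),('capoutB',(20,32),.2),('capinF',(82,125),.2),('gapL',(399,104),.178),('gapLf',(399,115),.178),('gapR',(500,108),.178),('gapRf',(500,122),.178),('backwall',(250,46),.2)]:
    q=onz('wrist',c(*p),z,ci)[:2]*1000;print(n,q.round(1),'ex',((q-[x0,y0])@ex).round(1),'ey',(q@ey).round(1))
print('lip plane c',np.array([x0,y0])@ex)
E
```

```text
80 [(403, 408), (427, 432)] 88 [(403, 408), (427, 432), (437, 439)] 96 [(403, 408), (427, 433), (439, 439)] 104 [(403, 407), (427, 436)] 112 [(403, 407), (427, 431), (433, 436), (438, 439)] 120 [(403, 407), (426, 431), (437, 439)] 128 [(403, 407), (427, 431), (435, 439)] 136 [(403, 407), (426, 431), (437, 439)] 144 [(402, 407), (426, 430), (433, 438)] 152 [(402, 406), (425, 437)] 160 [(402, 406), (425, 431)] 168 [(402, 406), (425, 429), (439, 439)] 176 [(401, 405), (424, 432), (435, 436)] 184 [(401, 407), (423, 431), (435, 439)] 192 [(400, 407), (423, 428), (435, 439)] 200 [(400, 406), (422, 427), (431, 439)] 208 [(399, 406), (422, 439)] 216 [(398, 403), (421, 427), (432, 438)] 224 [(398, 402), (420, 431), (435, 439)] 232 [(397, 401), (419, 425), (429, 438)] 
lip yaw 11.259024 pt 612.9207 50.23708
resid [ 0.   0.   0.  -0.3 -0.2 -0.1 -0.   0.2 -0.  -0.2  0.   0.3 -0.2  0.9
  0.9  0.9  0.9 -0.2 -0.1 -0.4]
capoutF [593.2 128.9] ex -4.0 ey 10.6
capoutB [618.2 135. ] ex 21.7 ey 11.7
capinF [598.1 112.7] ex -2.3 ey -6.2
gapL [627.9  33.8] ex 11.5 ey -89.5
gapLf [624.8  33.2] ex 8.4 ey -89.5
gapR [634.5   5.1] ex 12.4 ey -118.9
gapRf [630.5   4.4] ex 8.3 ey -118.8
backwall [626.2  76.8] ex 18.2 ey -46.9
lip plane c 610.9333
```

Request:
step_arm:
  commands:
    - [100,[60,2,0],-5]
    - [100,[120,4,0],-10]
    - [100,[180,7,0],-15]
    - [100,[240,10,0],-17]
    - [100,[297,12,0],-17]
    - [100,[297,12,0],-17]

```text
t: 2.4
tool_pos: [0.5162, 0.2959, 0.4493]
tool_rot: [-1.623, -2.689, 0.001]
contact_force: [-0.1, 0.5, 0.4]
opening: 0.0851
grip_force: 0.0
```

```bash
python3 - <<'E'
from h import *
o=monitor.get_obs();ci=eyes.camera_info('wrist');im=grab('wrist','w2.png')
print(o['tool_pos'],o['tool_rot'],o['t'])
import pickle;pickle.dump(ci,open('ci2.pkl','wb'))
u,v=proj('wrist',[.497,.332,.2],ci).astype(int);print(u,v)
t=cv2.imread('pics/w2.png')
x0,y0=max(u-70,0),max(v-70,0)
cv2.imwrite('pics/c4.png',cv2.resize(t[y0:y0+120,x0:x0+140],None,fx=5,fy=5,interpolation=cv2.INTER_CUBIC));print(x0,y0)
E
```

```text
[0.51617461 0.29589268 0.44926816] [-1.62292379e+00 -2.68918493e+00  8.92101311e-04] 2.4
320 153
250 83
```

View pics/c4.png

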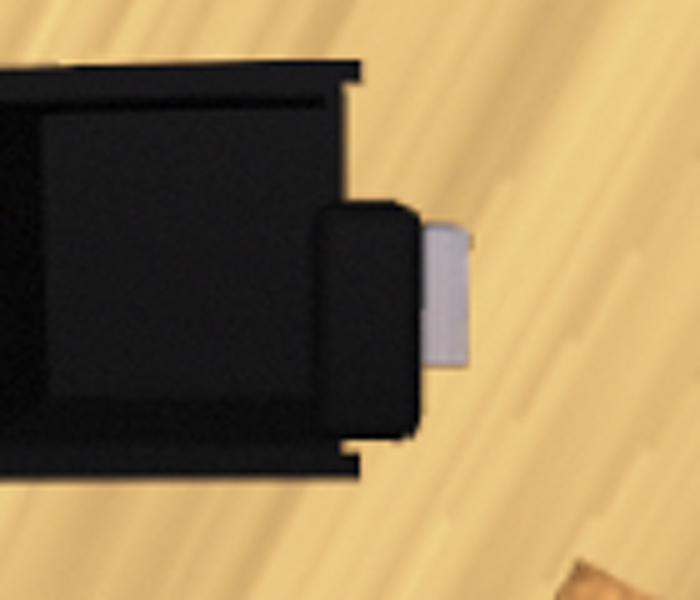

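The crop shows the hooked pot's grip block top at crop x 318-420, y 202-440, with the steel bridge and nose to its right at x 420-468, y 225-366. It is almost square to the tool already.

```bash
python3 - <<'E'
from h import *
import pickle;ci=pickle.load(open('ci2.pkl','rb'))
c=lambda x,y:(250+x/5-.4,83+y/5-.4)
Q={n:onz('wrist',c(*p),z,ci)*1000 for n,p,z in [('tr',(420,202),.2),('br',(420,440),.2),('tl',(318,202),.2),('bl',(318,440),.2),('noset',(469,228),.150),('noseb',(469,364),.15),('brt',(450,225),.15),('brb',(450,366),.15),('rimt',(0,70),.08),('rimt2',(355,62),.08),('rimb2',(358,478),.08),('rimb',(0,478),.08)]}
for k,v in Q.items():print(k,v.round(1)[:2])
ang=lambda a,b:np.degrees(np.arctan2(-(a-b)[0],(a-b)[1]))
print('yaw', ang(Q['tr'],Q['br']),ang(Q['tl'],Q['bl']),ang(Q['rimt2'],Q['rimb2']),ang(Q['noset'],Q['noseb']))
d=Q['rimb2']-Q['rimb'];print('side',np.degrees(np.arctan2(d[1],d[0])))
g=(Q['tr']+Q['br']+Q['tl']+Q['bl'])/4;print('grip',g)
print('tool yaw',2*np.degrees(np.arctan2(2.68918,1.62292)))
import numpy as np
a=np.radians(28.);ex=np.array([np.cos(a),np.sin(a)]);
print('thick',(Q['tr']-Q['tl'])[:2]@ex, 'rim front to grip', (Q['rimt2'][:2]+Q['rimb2'][:2])/2-g[:2])
o=monitor.get_obs();y=2*np.arctan2(o['tool_rot'][1],o['tool_rot'][0]);tx=np.array([np.cos(y),np.sin(y)]);ty=np.array([np.sin(y),-np.cos(y)])
e=g[:2]-o['tool_pos'][:2]*1000;print('shift',e@tx,e@ty)
E
```

```text
tr [494.9 355.6]
br [510.9 325.6]
tl [482.3 348.9]
bl [498.  318.8]
noset [506.7 355.7]
noseb [518.1 334.7]
brt [503.6 354.6]
brb [515.3 332.8]
rimt [404.7 340.2]
rimt2 [473.6 376.3]
rimb2 [517.1 295.2]
rimb [445.  257.7]
yaw 28.15322216806271 27.57355033754687 28.200089986788644 28.386132480711577
side 27.484039822409454
grip [496.52027635 337.22937527 200.        ]
tool yaw 117.77804156261134
thick 14.279646159844116 rim front to grip [-1.18093351 -1.48797471]
shift 47.30552365719154 2.0303139469461424
```

Request:
step_arm:
  commands:
    - [100,[47,2,0],0]
    - [100,[47,2,45],0]
    - [100,[47,2,90],0]
    - [100,[47,2,114],0]
    - [100,[47,2,114],0]
    - [40,[47,2,114],0]
    - [0,[47,2,114],0]
    - [0,[47,2,114],0]
    - [0,[47,2,114],0]
    - [0,[47,2,114],0]
    - [0,[47,2,114],0]
    - [0,[47,2,114],0]
  squeeze: 60

```text
t: 3.95
tool_pos: [0.4972, 0.337, 0.3367]
tool_rot: [1.627, 2.686, 0.002]
contact_force: [0.3, -0.5, 5.7]
opening: 0.015
grip_force: 59.9
```

```bash
python3 - <<'E'
from h import *
o=monitor.get_obs()
for k in('t','tool_pos','contact_force','wrist_torque','opening','grip_force'):print(k,o[k])
E
```

```text
t 3.95
tool_pos [0.49721695 0.33697792 0.33668866]
contact_force [ 0.28736945 -0.49667862  5.65916492]
wrist_torque [ 0.04447508 -0.01239866 -0.00679324]
opening 0.015041620650394355
grip_force 59.85986530780792
```

Request:
step_arm:
  commands:
    - [0,[0,0,-15],0]
    - [0,[0,0,-60],0]
    - [0,[0,0,-110],0]
    - [0,[-25,-7,-120],1]
    - [0,[-70,-19,-120],4]
    - [0,[-120,-33,-120],7]
    - [0,[-170,-46,-120],10]
    - [0,[-215,-59,-120],13]
    - [0,[-255,-70,-120],15]
    - [0,[-285,-78,-120],16.3]
    - [0,[-295,-81,-120],16.3]
    - [0,[-295,-81,-120],16.3]

```text
t: 5.45
tool_pos: [0.5617, 0.0377, 0.455]
tool_rot: [-1.992, -2.427, 0.001]
contact_force: [0.9, 0.3, -4.0]
opening: 0.0158
grip_force: 59.3
```

Request:
step_arm:
  commands:
    - [0,[0,0,0],0]
    - [0,[0,0,0],0]
    - [0,[0,0,0],0]

```text
t: 5.82
tool_pos: [0.5617, 0.0385, 0.4558]
tool_rot: [-1.991, -2.43, -0.0]
contact_force: [0.1, 0.5, -3.5]
opening: 0.0151
grip_force: 59.3
```

```bash
cat > m.py <<'E'
from h import *
o=monitor.get_obs()
for k in('t','tool_pos','tool_rot','contact_force','wrist_torque','opening','grip_force'):print(k,np.round(o[k],4))
p=o['tool_pos']*1000;a=np.radians(11.26)
y=np.degrees(2*np.arctan2(o['tool_rot'][1],o['tool_rot'][0]))%360
s=p[:2]+7*np.array([np.cos(np.radians(y-90)),np.sin(np.radians(y-90))])
print('seat: ex-lip %.1f  ey-gap %.1f  z-lip %.1f  yaw err %.2f'%(s@[np.cos(a),np.sin(a)]-610.9, s@[-np.sin(a),np.cos(a)]+104.3, p[2]-159.7-33-200, y-90-11.26))
E
python3 m.py; python3 - <<'E'
from h import *
import pickle
ci=eyes.camera_info('wrist');im=grab('wrist','w3.png');grab('scene','s3.png');pickle.dump(ci,open('ci3.pkl','wb'))
a=cv2.imread('pics/w3.png')[0:400,120:520];b=cv2.resize(cv2.imread('pics/s3.png')[120:280,180:340],(400,400),interpolation=cv2.INTER_CUBIC)
cv2.imwrite('pics/c5.png',np.hstack([a,b]))
E
```

```text
t 5.825
tool_pos [0.5617 0.0385 0.4558]
tool_rot [-1.9906e+00 -2.4304e+00 -1.0000e-04]
contact_force [ 0.0992  0.5108 -3.504 ]
wrist_torque [ 0.0229 -0.017   0.0388]
opening 0.0151
grip_force 59.2978
seat: ex-lip -45.5  ey-gap 32.4  z-lip 63.1  yaw err 0.10
```

View pics/c5.png

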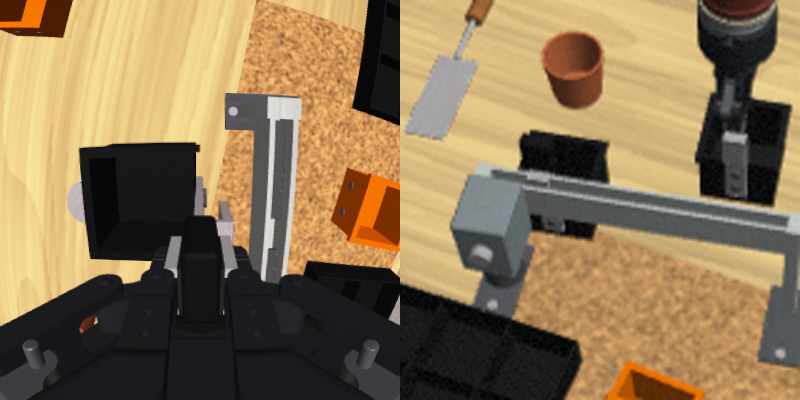

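The wrist view shows the pot held upright with the nose at about crop (225,225), still on the robot's side of the rail. The scene view agrees, with the pot upright in front of the lip. Next I cross over the lip and lower to just above the strip, on the +y side of the gap.

Request:
step_arm:
  commands:
    - [0,[0,12,0],0]
    - [0,[0,30,0],0]
    - [0,[0,42,0],0]
    - [0,[0,45.5,0],0]
    - [0,[0,45.5,0],0]
    - [0,[0,45.5,12],0]
    - [0,[0,45.5,24],0]
    - [0,[0,45.5,34],0]
    - [0,[0,45.5,40],0]
    - [0,[0,45.5,42],0]
    - [0,[0,45.5,42],0]
    - [0,[0,45.5,42],0]

```text
t: 7.42
tool_pos: [0.6066, 0.0468, 0.4144]
tool_rot: [1.992, 2.429, 0.001]
contact_force: [1.8, 1.3, -3.9]
opening: 0.0156
grip_force: 59.2
```

```bash
python3 m.py; python3 - <<'E'
from h import *
import pickle
ci=eyes.camera_info('wrist');im=grab('wrist','w4.png');grab('scene','s4.png');pickle.dump(ci,open('ci4.pkl','wb'))
a=cv2.resize(cv2.imread('pics/w4.png')[120:280,240:400],(400,400),interpolation=cv2.INTER_CUBIC)
b=cv2.resize(cv2.imread('pics/s4.png')[140:260,230:350],(400,400),interpolation=cv2.INTER_CUBIC)
cv2.imwrite('pics/c6.png',np.hstack([a,b]))
E
```

```text
t 7.425
tool_pos [0.6066 0.0468 0.4144]
tool_rot [1.9915e+00 2.4286e+00 1.0000e-03]
contact_force [ 1.83    1.2835 -3.9152]
wrist_torque [ 0.0415 -0.0972 -0.0286]
opening 0.0156
grip_force 59.2322
seat: ex-lip 0.1  ey-gap 31.7  z-lip 21.7  yaw err 0.04
```

View pics/c6.png

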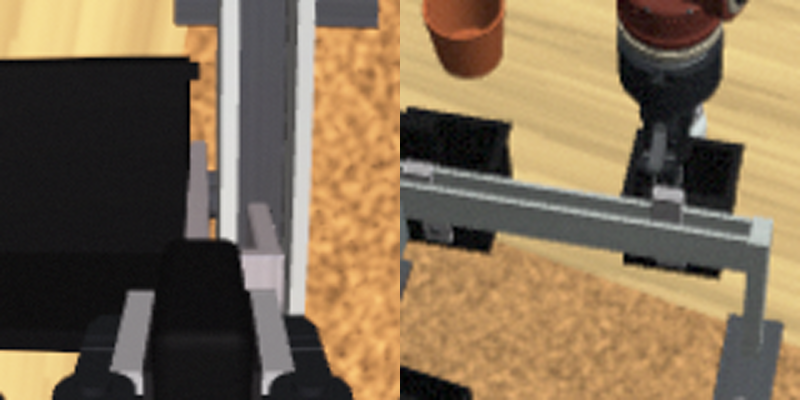

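The left part shows the nose inside the trough behind the lip, with the strap in front of the lip. The scene view agrees. Now I lower gently onto the strip.

Request:
step_arm:
  commands:
    - [0,[0,0,1],0]
    - [0,[0,0,2],0]
    - [0,[0,0,3],0]
    - [0,[0,0,4],0]
    - [0,[0,0,5],0]
    - [0,[0,0,5.5],0]
    - [0,[0,0,6],0]
    - [0,[0,0,6],0]
    - [0,[0,0,6],0]

```text
t: 8.65
tool_pos: [0.6064, 0.0467, 0.408]
tool_rot: [1.992, 2.429, 0.0]
contact_force: [-1.9, -1.2, -0.7]
opening: 0.0153
grip_force: 59.6
```

```bash
python3 m.py
```

```text
t 8.65
tool_pos [0.6064 0.0467 0.408 ]
tool_rot [1.9920e+00 2.4291e+00 2.0000e-04]
contact_force [-1.8958 -1.2176 -0.7242]
wrist_torque [0.0298 0.1849 0.0191]
opening 0.0153
grip_force 59.6394
seat: ex-lip 0.0  ey-gap 31.7  z-lip 15.3  yaw err 0.04
```

The z reading rose from about -3.8 to -0.7 N at seat height 15.3 mm, so the nose rests on the strip with about 3 N. I press about 1 mm deeper and slide along towards the gap.

Request:
step_arm:
  commands:
    - [0,[-1,0,1],0]
    - [0,[-4,0,1],0]
    - [0,[-8,0,1],0]
    - [0,[-12,0,1],0]
    - [0,[-16,0,1],0]
    - [0,[-19,0,1],0]
    - [0,[-21,0,1],0]
    - [0,[-22,0,1],0]
    - [0,[-22,0,1],0]

```text
t: 9.78
tool_pos: [0.6108, 0.0251, 0.4067]
tool_rot: [1.992, 2.429, -0.0]
contact_force: [0.1, 0.7, 0.2]
opening: 0.0154
grip_force: 59.9
```

Request:
step_arm:
  commands:
    - [0,[-1,0,0],0]
    - [0,[-2,0,0],0]
    - [0,[-3,0,0],0]
    - [0,[-4,0,0],0]
    - [0,[-4,0,0],0]

```text
t: 10.4
tool_pos: [0.6116, 0.0211, 0.4067]
tool_rot: [1.992, 2.429, -0.0]
contact_force: [-0.6, 1.4, 1.1]
opening: 0.0153
grip_force: 59.9
```

Request:
step_arm:
  commands:
    - [0,[-1,0,0],0]
    - [0,[-2,0,0],0]
    - [0,[-2,0,0],0]
    - [0,[-2,0,0],0]

```text
t: 10.9
tool_pos: [0.6117, 0.019, 0.4055]
tool_rot: [-1.992, -2.428, 0.003]
contact_force: [-0.5, 0.8, -4.3]
opening: 0.0154
grip_force: 59.2
```

```bash
python3 m.py
```

```text
t 10.9
tool_pos [0.6117 0.019  0.4055]
tool_rot [-1.9919 -2.4281  0.0029]
contact_force [-0.4793  0.81   -4.3135]
wrist_torque [-0.0733 -0.0787 -0.0024]
opening 0.0154
grip_force 59.201
seat: ex-lip -0.2  ey-gap 3.5  z-lip 12.8  yaw err 0.01
```

The z reading fell back to the pot's own weight (-4.3 N) 3.5 mm before my measured gap centre, so the nose has cleared the strip's edge. I centre it in the gap and start lowering.

Request:
step_arm:
  commands:
    - [0,[-1,0,0],0]
    - [0,[-2,0,0],0]
    - [0,[-3,0,0],0]
    - [0,[-3.3,0,0],0]
    - [0,[-3.3,0,2],0]
    - [0,[-3.3,0,4],0]
    - [0,[-3.3,0,6],0]
    - [0,[-3.3,0,8],0]
    - [0,[-3.3,0,9],0]
    - [0,[-3.3,0,9],0]
    - [0,[-3.3,0,9],0]

```text
t: 12.28
tool_pos: [0.6126, 0.016, 0.3978]
tool_rot: [1.992, 2.429, 0.0]
contact_force: [-0.8, -0.0, -3.3]
opening: 0.0154
grip_force: 59.3
```

```bash
python3 m.py
```

```text
t 12.275
tool_pos [0.6126 0.016  0.3978]
tool_rot [1.9919e+00 2.4292e+00 1.0000e-04]
contact_force [-0.8365 -0.0143 -3.3042]
wrist_torque [-0.049  -0.0325  0.0143]
opening 0.0154
grip_force 59.293
seat: ex-lip 0.0  ey-gap 0.4  z-lip 5.1  yaw err 0.04
```

Already 5 mm below the strip's top and free, with only the pot's weight read. I lower the rest slowly.

Request:
step_arm:
  commands:
    - [0,[0,0,0.7],0]
    - [0,[0,0,1.4],0]
    - [0,[0,0,2.1],0]
    - [0,[0,0,2.8],0]
    - [0,[0,0,3.2],0]
    - [0,[0,0,3.5],0]
    - [0,[0,0,3.5],0]

```text
t: 13.15
tool_pos: [0.6126, 0.016, 0.3942]
tool_rot: [1.992, 2.429, -0.0]
contact_force: [-0.7, 0.0, -4.1]
opening: 0.0155
grip_force: 59.3
```

Request:
step_arm:
  commands:
    - [0,[0,0,0.3],0]
    - [0,[0,0,0.6],0]
    - [0,[0,0,0.8],0]
    - [0,[0,0,0.8],0]

```text
t: 13.65
tool_pos: [0.6126, 0.016, 0.3934]
tool_rot: [-1.992, -2.429, 0.0]
contact_force: [0.5, -0.5, -3.5]
opening: 0.0152
grip_force: 59.3
```

```bash
python3 m.py
```

```text
t 13.65
tool_pos [0.6126 0.016  0.3934]
tool_rot [-1.9921 -2.4292  0.    ]
contact_force [ 0.4903 -0.5452 -3.5246]
wrist_torque [-0.014  -0.0979 -0.0164]
opening 0.0152
grip_force 59.2904
seat: ex-lip 0.0  ey-gap 0.4  z-lip 0.7  yaw err 0.03
```

Request:
step_arm:
  commands:
    - [0,[0,0,0.2],0]
    - [0,[0,0,0.4],0]
    - [0,[0,0,0.6],0]
    - [0,[0,0,0.6],0]

```text
t: 14.15
tool_pos: [0.6126, 0.0161, 0.3928]
tool_rot: [-1.992, -2.429, 0.0]
contact_force: [-0.2, -0.1, -3.5]
opening: 0.0152
grip_force: 59.3
```

Request:
step_arm:
  commands:
    - [0,[0,0,0.2],0]
    - [0,[0,0,0.4],0]
    - [0,[0,0,0.4],0]

```text
t: 14.52
tool_pos: [0.6126, 0.016, 0.3927]
tool_rot: [1.992, 2.429, 0.0]
contact_force: [0.5, 0.6, -0.7]
opening: 0.015
grip_force: 59.5
```

The wrist now reads about 3 N of the weight taken off at seat height 0, so the bridge is on the lip. I ease 1.5 mm away from the robot so the strap hangs nearer the lip and swings less on release, and check with a picture before letting go.

Request:
step_arm:
  commands:
    - [0,[0,0.5,0],0]
    - [0,[0,1,0],0]
    - [0,[0,1.5,0.1],0]
    - [0,[0,1.5,0.2],0]
    - [0,[0,1.5,0.2],0]

```text
t: 15.15
tool_pos: [0.6141, 0.0163, 0.3927]
tool_rot: [1.992, 2.429, 0.0]
contact_force: [-3.2, -0.5, 1.8]
opening: 0.0155
grip_force: 60.0
```

```bash
python3 m.py; python3 - <<'E'
from h import *
grab('wrist','w5.png');grab('scene','s5.png')
a=cv2.resize(cv2.imread('pics/w5.png')[120:280,240:400],(400,400),interpolation=cv2.INTER_CUBIC)
b=cv2.resize(cv2.imread('pics/s5.png')[150:270,220:340],(400,400),interpolation=cv2.INTER_CUBIC)
cv2.imwrite('pics/c7.png',np.hstack([a,b]))
E
```

```text
t 15.15
tool_pos [0.6141 0.0163 0.3927]
tool_rot [1.9918e+00 2.4289e+00 2.0000e-04]
contact_force [-3.1997 -0.4701  1.7846]
wrist_torque [-0.0476  0.3555  0.0461]
opening 0.0155
grip_force 59.971
seat: ex-lip 1.5  ey-gap 0.4  z-lip -0.0  yaw err 0.03
```

View pics/c7.png

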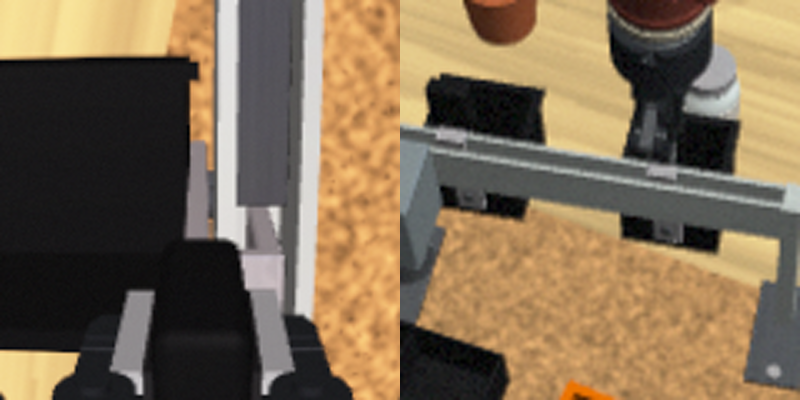

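The nose sits in the gap with the bridge flat on the lip, level with the neighbour in the scene view, so the hook is home. I release softly.

Request:
step_arm:
  commands:
    - [5,[0,0,0],0]
    - [12,[0,0,0],0]
    - [20,[0,0,0],0]
    - [24,[0,0,0],0]
    - [28,[0,0,0],0]
    - [35,[0,0,0],0]
    - [42,[0,0,0],0]
    - [50,[0,0,0],0]
    - [55,[0,0,0],0]
    - [55,[0,0,0],0]
  squeeze: 20

```text
t: 16.5
tool_pos: [0.614, 0.0163, 0.3922]
tool_rot: [1.992, 2.429, 0.0]
contact_force: [0.4, -0.2, 0.0]
opening: 0.0466
grip_force: 0.0
```

```bash
python3 m.py
```

```text
t 16.5
tool_pos [0.614  0.0163 0.3922]
tool_rot [1.9921e+00 2.4292e+00 1.0000e-04]
contact_force [ 0.4007 -0.1626  0.0014]
wrist_torque [ 0.046   0.0396 -0.0171]
opening 0.0466
grip_force 0.0
seat: ex-lip 1.5  ey-gap 0.4  z-lip -0.5  yaw err 0.03
```

Free. I rise straight up, then back off so the cameras can see.

Request:
step_arm:
  commands:
    - [55,[0,0,-10],0]
    - [55,[0,0,-40],0]
    - [55,[0,0,-90],0]
    - [55,[0,0,-120],0]
    - [55,[0,-40,-130],0]
    - [55,[0,-80,-130],0]
    - [55,[0,-120,-130],0]
    - [55,[0,-150,-130],0]
    - [55,[0,-150,-130],0]
    - [55,[0,-150,-130],0]
    - [55,[0,-150,-130],0]

```text
t: 17.88
tool_pos: [0.4676, -0.0129, 0.5222]
tool_rot: [-1.991, -2.429, 0.0]
contact_force: [0.0, 0.3, -0.2]
opening: 0.0471
grip_force: 0.0
```

```bash
python3 m.py|head -5; python3 - <<'E'
from h import *
grab('scene','s6.png');grab('wrist','w6.png')
b=cv2.resize(cv2.imread('pics/s6.png')[130:280,180:360],(480,400),interpolation=cv2.INTER_CUBIC)
a=cv2.resize(cv2.imread('pics/w6.png')[100:300,360:520],(320,400),interpolation=cv2.INTER_CUBIC)
cv2.imwrite('pics/c8.png',np.hstack([b,a]))
E
```

```text
t 17.875
tool_pos [ 0.4676 -0.0129  0.5222]
tool_rot [-1.9915e+00 -2.4294e+00  1.0000e-04]
contact_force [ 0.0334  0.257  -0.1675]
wrist_torque [-0.0208 -0.0102  0.0631]
```

View pics/c8.png

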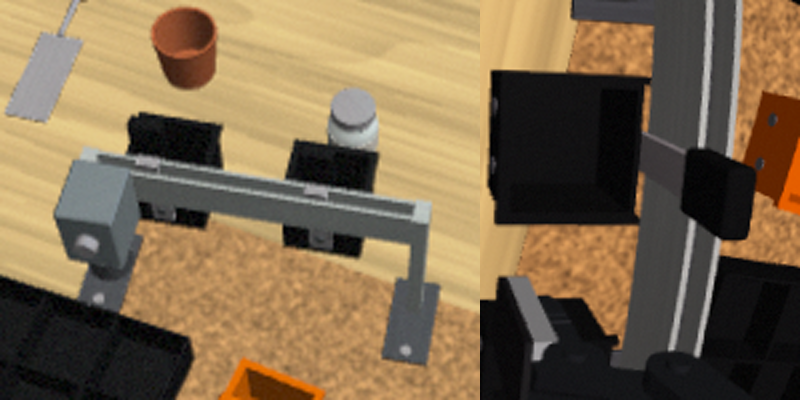

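The scene crop shows the pot hanging upright at (330,200), with its bridge on the lip at (315,190) just like the neighbour's at (150,160). The wrist crop shows it level along the rail, and the gripper is clear. Jar, clay pot and trowel have not moved.

```bash
python3 -c "
from station import finish_job
print(finish_job())"
```

```text
the job is handed in; nothing more can be done
None
```

The pot is hanging on the rail with its nose in the strip's gap and its bridge on the lip, upright and let go, and the job is handed in at about 18 s; readings on the rail were about 6 N at most, and nothing else was touched.

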